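# Close the spring tester's guard, then draw its slide to the red mark and hold it

### The job

Slide the yellow guard cover of the spring tester fully home over the open spring compartment. Only then take the tester's black spring-return pull grip and draw it out, away from the compartment, until its orange-tipped pointer stands at the red mark on the white scale, and finish while still holding it there: do not let go, as the spring would pull it back. Leave the loose parts on and around the tester where they are.

Things in the scene. Friction and masses are not known exactly. Their poses are not given: they have to be found in the camera images.
- tester: spring tester fixed to the bench, plate 230 (x) x 260 (y), top z 12 mm. Origin under its centre, on the bench; -x edge faces the robot, yaw up to 0.4. Grey housing at x 20 to 108, 46 high (lips, end stop 53.5): spring compartment at y 10 to 117, deck for the parked cover at y -125 to 10. Slide in front, along x at y 60, guide bars to z 21.5; white scale at y -28 to 2, x -112 to -2, top z 20
- guard_cover (a joint): slide of the yellow guard cover (79 x 114 x 4 mm plate, captive in the guide lips, top at z = 50.5 mm) along the tester's +y, in m: 0 = compartment quite open, 0.110 = fully home against the end stop. Starts at 0 to 0.03. Friction 1.5 N; stays where it is left
- cover_grip (a point): point in the middle of the cover's black upright rib, 66.5 mm above the bench, 9 mm below the rib's top. The rib is 44 mm (tester x) by 12 mm (tester y), rises 25 mm above the plate to z = 75.5 mm. Its axes are the tester's
- pull_slide: spring-return slide with upright black grip 24 (tester x) x 20 mm (tester y), z 23.5 to 78 mm above the bench. Origin under the grip, z = 12 mm; axes the tester's. Draws out along tester -x, travel 70 mm; at rest origin at tester (-30, 60, 12) mm. Spring pulls back 4.2 N at rest, 1.4 N more per 10 mm (about 12 N at 58 mm); returns when let go
- pull_grip (a point): point on the axis of the black pull grip, 60 mm above the bench, 18 mm below its top
- pointer (a point): orange tip of the thin steel pointer that the slide carries at z = 24 mm, 56 mm to the tester's -y side of the grip's axis and at the same tester x as that axis. At rest it is at tester x = -30 mm
- red_mark: red rider on the white scale, 10 mm (tester x) x 28 mm (tester y), 6 mm high, fixed during a run, 28 to 58 mm out from the pointer's rest. Origin: centre of its underside, z = 20 mm, 17 mm to the tester's -y side of the pointer's tip path; axes the tester's. The pointer is at the mark when both have the same tester x, within half the mark's width
- white_bush: loose white turned bush 45 mm across, 36 mm high, standing on the tester's base plate at the front right; leave it alone. Origin at the centre of its underside
- flange_bush: loose white flanged bush 54 mm across, 21 mm high, on the bench far right of the tester; leave it alone. Origin at the centre of its underside
- v_block: loose grey V-block 36 x 48 x 34 mm on the bench right of the tester; leave it alone. Origin at the centre of its underside
- collet: loose grey collet 26 mm across, 34 mm high, on the bench left of the tester; leave it alone. Origin at the centre of its underside

How it is judged:
On the way, in this order (a step that is already met when the one before it is completed fails the run):
1. the guard cover is fully home over the compartment, the slide not yet drawn (value of joint guard_cover above 0.105 m and x of pointer in the frame of tester above -0.037 m), for 0.2 s.
2. the slide is held with its pointer at the red mark, the guard still home (value of joint guard_cover above 0.105 m and x of pointer in the frame of red_mark between -0.005 and 0.005 m and contact force between the fingers and pull_slide above 2 N), for 0.5 s.
At the end, for the whole second after the job is handed in: The guard cover is within 5 mm of fully home, and the fingers hold the slide still (grip contact over 2 N) with its pointer within 5 mm (half the mark's width) of the red mark's centre along the scale (all of step 2 and linear speed of pull_slide below 0.01 m/s); the arm keeps its last pose, push and grip.
It fails at once if the slide is drawn by more than 12 mm while the guard is not home (x of pointer in the frame of tester below -0.042 m and value of joint guard_cover below 0.1 m).
It fails at once if a loose part is shifted by more than 30 mm (distance of any of white_bush, flange_bush, v_block, collet from where it was at the start of the episode above 0.03 m).
It also fails if it takes over 42 s, if anything falls off the work surface, if the arm or the gripper's body presses on something with over 40 N, if the wrist force passes 120 N, or if a joint passes its speed limit or range.

### The arm

A 7-joint arm with a two-finger parallel gripper is mounted at the origin on a cart in front of the work surface, level with it; the furniture and walls round the work are solid. World frame = base frame: x ahead of the robot, y to its left, z up, the work surface at z = 0. Lengths are in m, angles in rad, forces in N, time in s.
With the tool pointing down it reaches from about 0.4 to 0.85 m from the base axis. Payload 10.4 kg.
Tool frame: the origin (TCP) lies at the very end of the fingers, on their centre line; the grasp point (between the pads) lies 19 mm behind it; z points along the fingers, y is the line along which they close (so a half turn about z gives the same grasp; the last joint's range is limited). The gripper opens to 85 mm and grips with 20 to 120 N. Pads are 22 mm wide; open, the fingers measure 114 mm over their backs; the gripper's body (76 mm by 85 mm) begins 54 mm behind the grasp point. The pads swing forward as they close: fully open they stand 13 mm farther back than shut.
Start: joints at [1.086, 0.332, -0.065, 1.46, 0.022, 1.35, -0.088], TCP at [0.278, -0.56, 0.231] pointing down, gripper open.
Joint ranges: [-2.6, 2.6], [-0.5, 2.12], [-1.47, 1.34], [0.16, 2.42], [-1.27, 4.41], [0.06, 2.06], [-2.6, 2.6]. Speed limits (rad/s): [2.22, 2.22, 2.79, 2.79, 3.14, 3.14, 3.14].

### API

Orientations are given as a unit quaternion [x, y, z, w].
In Python, from workcell import manip, vision, order gives the robot as it stands. The module is installed in compiled form; this text tells all that it offers.
- The arm moves only by the tool move_arm, never from a script. Its argument "motion" is a list of rows, each a list of 3 entries, a list of its own where there are three numbers: the shift along the tool's x, y, z scaled (see below), then the turn, a rotation vector about the tool's x, y, z scaled (see below), then the opening, from -1 (shut) to 1 (fully open). In form: [[[dx, dy, dz], [wx, wy, wz], hand], ...]. A call has 1 to 12 rows; each row shifts and turns the commanded pose from where the row before left it, along the tool's axes as they then stand; what a row does not reach is not made up. The controller multiplies each number of a shift by 0.75 m and each number of a turn by pi/4 rad. A row lasts 1/10 s, in which the tool goes at most 50 mm and 8.59 degrees, less where a joint would pass 70% of its speed; a pose out of reach is approached as far as the arm can. A call with a number of a shift or a turn outside -1 to 1 is refused whole. A call with a gripper value outside its range is refused whole. The fingers move at their own pace and stop on an object; "newtons" is the grip in N (left out, the last holds). Time passes only in rows, so rows that do not move let the fingers close. It gives the time, the measured TCP pose, the force, the opening and the grip force at its end, in the units of the state.
- manip.get_obs(): the state, without advancing time (a new reading comes with each control period).
- vision.camera(name): name is "scene" or "top" or "wrist"; returns a dict with "pixels" (480x640x3 uint8, red, green, blue), "fx", "fy", "cx", "cy" (pixels), "R" (3x3) and "t" (3): a world point X has camera coordinates R X + t. Camera axes: x right, y down, z forward; pixel columns grow to the right and rows downward; lengths in m; the calibration is good to about 2 mm. A picture is of the moment at which its call begins. There is no depth.
- order.hand_in(): hands the job in; it is judged then, once.
The state is a dict: "clock": time; "joint_pos": joint angles; "joint_velocities": joint speeds; "tau": joint torques, N m; "position": TCP position; "ee_rot": TCP orientation; "ft_force": force on the tool from outside, world axes, zero at the start; "torque": the same for the moment, N m; "grip_width": opening from 0.0 (shut) to 1.0 (fully open); "grasp_force": force on a finger pad.
Only numpy, scipy, OpenCV 4.12 (cv2) and the standard library are available. Lean on these libraries where they do the work, as an engineer would, in place of code of your own. Each camera call takes 0.05 s, during which the arm holds its last target. There are 200 camera calls.

## Working session

There is one attempt and no reset: what is moved stays moved. The work goes in short steps, Python scripts to look and compute and a tool call to move; the robot and the scene stay as the last step left them, time stands still between calls to the robot, and variables do not carry over. Pictures are saved under pics/ and viewed, at most 10 in all, crops included, and the job is handed in when it is done.

Besides the shell and the picture viewer there is one more tool, called after ">>>" as name([rows], argument=value, ...), one row to a line, values as JSON. move_arm: Moves the arm, as the interface text tells. Its arguments: {"type":"object","properties":{"motion":{"type":"array"},"newtons":{"type":"number"}},"required":["motion"]}

```bash
mkdir -p pics
python3 - <<'E'
from workcell import manip, vision
import cv2, pickle
o=manip.get_obs(); print({k:o[k] for k in("clock","position","ee_rot","grip_width")})
d={}
for n in("scene","top"):
    c=vision.camera(n); d[n]=c; cv2.imwrite(f"pics/{n}0.png",c["pixels"][:,:,::-1]); print(n,c["fx"],c["cx"],c["cy"],c["R"],c["t"])
pickle.dump(d,open("cams.pkl","wb"))
E
```

```text
{'clock': 0.0, 'position': array([ 0.27830722, -0.55920999,  0.23051383]), 'ee_rot': array([ 9.73461226e-01,  2.28850936e-01, -1.75445927e-04, -6.77587263e-04]), 'grip_width': 0.9992587934110212}
scene 495.9754958916451 323.0523901337647 244.82755449664273 [[-0.8366125  -0.54738923 -0.02108472]
 [-0.33581425  0.54289712 -0.7697347 ]
 [ 0.43279131 -0.63688912 -0.63801562]] [0.39195994 0.29672137 0.73545777]
top 536.506845828822 322.76382752747514 232.229390999033 [[-9.06325826e-03 -9.99958772e-01 -5.57824757e-04]
 [-9.97872448e-01  9.08036380e-03 -6.45610127e-02]
 [ 6.45634162e-02 -2.84951755e-05 -9.97913606e-01]] [-0.09869445  0.54912421  1.43292816]
```

View pics/top0.png

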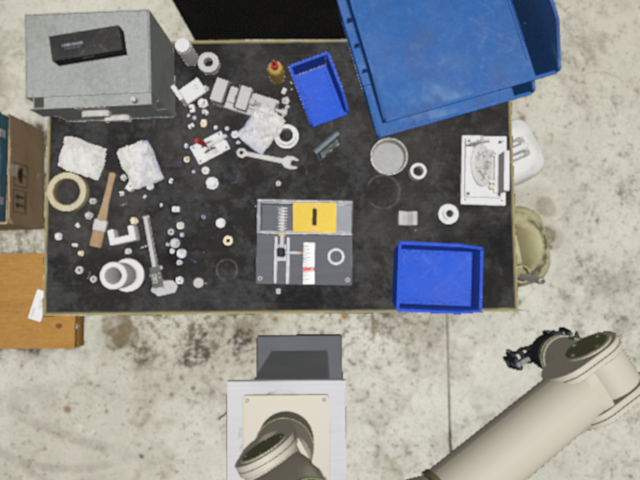

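View pics/scene0.png

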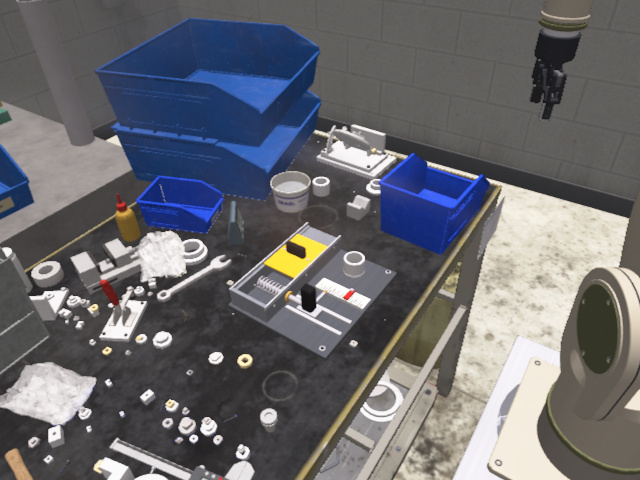

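The top view shows the tester at about cols 257–353, rows 200–285: yellow cover near (315,216), its rib near (315,216), pull grip near (281,253), red mark near (308,269), white bush at (336,257). The scene view shows the same layout: rib (297,248), pull grip (309,298), red mark (349,295).

```bash
cat > h.py <<'E'
import numpy as np, cv2
def ray(c,uv,z):
    uv=np.atleast_2d(np.asarray(uv,float))
    d=np.c_[(uv[:,0]-c["cx"])/c["fx"],(uv[:,1]-c["cy"])/c["fy"],np.ones(len(uv))]@c["R"]
    o=-c["R"].T@c["t"]
    return o+d*((z-o[2])/d[:,2])[:,None]
def proj(c,X):
    p=np.atleast_2d(X)@c["R"].T+c["t"]; return np.c_[p[:,0]/p[:,2]*c["fx"]+c["cx"],p[:,1]/p[:,2]*c["fy"]+c["cy"]]
def mask(c,kind,box):
    h=cv2.cvtColor(c["pixels"],cv2.COLOR_RGB2HSV).astype(int);H,S,V=h[...,0],h[...,1],h[...,2]
    m={"yellow":(H>18)&(H<32)&(S>120)&(V>120),"red":((H<6)|(H>174))&(S>140)&(V>110),"black":(V<45),"white":(S<40)&(V>190),"plate":(V>60)}[kind]
    o=np.zeros(m.shape,np.uint8); x0,y0,x1,y1=box; o[y0:y1,x0:x1]=m[y0:y1,x0:x1]; return o
def big(m):
    cs,_=cv2.findContours(m,cv2.RETR_EXTERNAL,cv2.CHAIN_APPROX_NONE); return max(cs,key=cv2.contourArea)
E
python3 - <<'E'
import pickle; from h import *
d=pickle.load(open("cams.pkl","rb")); T,S=d["top"],d["scene"]
for n,c,k,box,z in [("ytop",T,"yellow",(285,195,345,240),.0505),("wtop",T,"white",(298,238,320,290),.02),("rtop",T,"red",(298,255,320,280),.026),("ptop",T,"plate",(245,190,365,295),.012),
  ("yscene",S,"yellow",(255,220,340,290),.0505),("rscene",S,"red",(335,280,365,310),.026),("ribscene",S,"black",(280,235,315,262),.0755),("gripscene",S,"black",(295,278,325,318),.078),("griptop",T,"black",(270,240,292,265),.078),("ribtop",T,"black",(305,203,325,227),.0755)]:
    m=mask(c,k,box); ct=big(m); mm=cv2.moments(m,True); cen=(mm["m10"]/mm["m00"],mm["m01"]/mm["m00"])
    w=ray(c,ct[:,0],z)[:,:2]; r=cv2.minAreaRect((w*1000).astype(np.float32)); print(n,m.sum(),cv2.boundingRect(ct),"cen",np.round(cen,1),"w",np.round(ray(c,cen,z)[0]*1000,1),"rect",[np.round(v,1) for v in r])
a=T["pixels"][185:300,240:370,::-1]; b=S["pixels"][215:355,215:405,::-1]
cv2.imwrite("pics/crop.png",np.vstack([cv2.resize(a,(340,300),interpolation=3),cv2.resize(b,(407,300),interpolation=3)[:,:340]]) if 0 else np.hstack([cv2.resize(a,None,fx=3,fy=3,interpolation=2)[:345],cv2.copyMakeBorder(cv2.resize(b,(400,295),interpolation=2),0,50,0,0,0)]))
E
```

```text
ytop 1177 (293, 203, 43, 29) cen [314. 217.] w [586.7 -80.9  50.5] rect [array([586.8, -80.8]), array([111.4,  74.4]), np.float64(89.5)]
wtop 445 (303, 242, 12, 26) cen [308.6 262.4] w [467.  -64.7  20. ] rect [array([488.4, -64.7]), array([29.6, 67.3]), np.float64(89.5)]
rtop 10 (305, 268, 5, 2) cen [307.  268.5] w [450.8 -60.6  26. ] rect [array([450.8, -60.6]), array([10.7,  2.7]), np.float64(89.5)]
ptop 10559 (245, 190, 120, 105) cen [306.1 241.9] w [522.7 -58.4  12. ] rect [array([523.4, -53.6]), array([324.6, 282.3]), np.float64(89.5)]
yscene 1203 (264, 234, 63, 44) cen [294.5 256.3] w [582.9 -71.6  50.5] rect [array([585.3, -77. ]), array([115.3,  78. ]), np.float64(88.3)]
rscene 45 (344, 290, 11, 10) cen [348.2 294.7] w [447.6 -57.1  26. ] rect [array([448. , -59.5]), array([28.8,  9.2]), np.float64(89.6)]Traceback (most recent call last):
  File "<stdin>", line 5, in <module>
  File "h.py", line 14, in big
    cs,_=cv2.findContours(m,cv2.RETR_EXTERNAL,cv2.CHAIN_APPROX_NONE); return max(cs,key=cv2.contourArea)
                                                                             ~~~^^^^^^^^^^^^^^^^^^^^^^^^
ValueError: max() iterable argument is empty
```

Run:
```python
import pickle; from h import *
d=pickle.load(open("cams.pkl","rb")); T,S=d["top"],d["scene"]
for n,c,box in [("ribscene",S,(280,235,315,262)),("gripscene",S,(298,280,320,315)),("griptop",T,(272,243,290,265)),("ribtop",T,(305,203,325,227))]:
    x0,y0,x1,y1=box; g=cv2.cvtColor(c["pixels"],cv2.COLOR_RGB2GRAY)[y0:y1,x0:x1]
    t,_=cv2.threshold(g,0,255,cv2.THRESH_OTSU); m=np.zeros((480,640),np.uint8); m[y0:y1,x0:x1]=g<min(t,60)
    print(n,t,g.min(),m.sum(),cv2.boundingRect(m))
# yaw from yellow edge lines, sub-pixel via column/row transitions
y=mask(T,"yellow",(285,195,345,240)); S2=cv2.cvtColor(T["pixels"],cv2.COLOR_RGB2HSV)[...,1].astype(float)
def edge(img,cols,r0,r1,lvl):
    o=[]
    for u in cols:
        s=img[r0:r1,u]; i=np.where((s[:-1]<lvl)!=(s[1:]<lvl))[0]
        if len(i): i=i[0]; o.append((u,r0+i+(lvl-s[i])/(s[i+1]-s[i])))
    return np.array(o)
for nm,e,z in [("far",edge(S2,range(297,333),197,210,120),.0505),("near",edge(S2,range(297,333),226,240,120),.0505)]:
    w=ray(T,e,z); p=np.polyfit(w[:,1],w[:,0],1); print(nm,"x=",p[1],"slope",p[0],"res",np.std(w[:,0]-np.polyval(p,w[:,1])))
a=cv2.resize(T["pixels"][190:295,245:365,::-1],None,fx=3.3,fy=3.3,interpolation=2); b=cv2.resize(S["pixels"][215:355,215:405,::-1],(400,a.shape[0]),interpolation=2)
cv2.imwrite("pics/crop.png",np.hstack([a,b]))
```

```text
ribscene 138.0 41 180 (287, 242, 18, 16)
gripscene 132.0 16 347 (300, 284, 16, 28)
griptop 142.0 35 23 (278, 249, 6, 7)
ribtop 142.0 51 12 (314, 210, 1, 14)
far x= 0.6262460583334621 slope 0.017627844022803898 res 0.00013254219355198033
near x= 0.5521705649085914 slope 0.02813077155445189 res 0.0033477149251606147
```

View pics/crop.png

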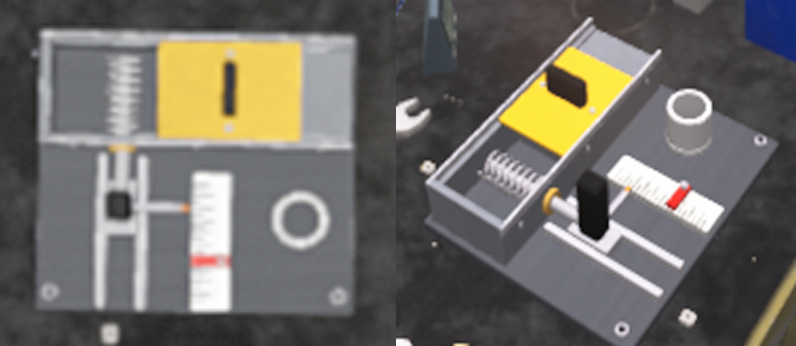

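The crop shows the rib's top at about (314.4,217) and the pull grip's top at (280.8,252) in the top view. The tester is nearly square to the world, and the pointer sits in front of the scale.

Run:
```python
import pickle; from h import *
from scipy.spatial.transform import Rotation as Ro
from workcell import manip
d=pickle.load(open("cams.pkl","rb")); T,S=d["top"],d["scene"]
rib=ray(T,(314.4,217),.0755)[0]; g=ray(T,(280.8,252.1),.078)[0]; print("rib",rib,"grip",g, "rib scene",ray(S,(296,244.5),.0755))
yaw=-.018; R=np.array([[np.cos(yaw),-np.sin(yaw)],[np.sin(yaw),np.cos(yaw)]])
print("origin from grip",g[:2]-R@[-.03,.06]," rib-x:",R.T@(rib[:2]-g[:2])+[-.03,.06])
o=manip.get_obs(); M=Ro.from_quat(o["ee_rot"]).as_matrix()
print("tool shift",M.T@(np.r_[rib[:2],.2305]-o["position"])/.75)
```

```text
rib [ 0.58435365 -0.08228395  0.0755    ] grip [0.4938176  0.00527122 0.078     ] rib scene [[ 0.5834224  -0.07982928  0.0755    ]]
origin from grip [ 0.5227328  -0.05525903]  rib-x: [ 0.06209729 -0.02591142]
tool shift [ 6.48655944e-01 -3.87502887e-01  6.14787001e-04]
```

>>> move_arm([
  [[0.03,-0.018,-0.01],[0,0,0.1],1],
  [[0.05,-0.03,-0.01],[0,0,0.1],1],
  [[0.05,-0.03,0],[0,0,0],1],
  [[0.05,-0.03,0],[0,0,0],1],
  [[0.05,-0.03,0],[0,0,0],1],
  [[0.05,-0.03,0],[0,0,0],1],
])

```text
clock: 0.7
position: [0.4358, -0.3701, 0.2461]
ee_rot: [0.988, 0.152, -0.0, -0.0]
ft_force: [0.6, 0.1, -0.1]
grip_width: 0.998
grasp_force: 0.0
```

```bash
cat > go.py <<'E'
import sys; from h import *
from scipy.spatial.transform import Rotation as Ro
from workcell import manip
def go(target,yaw=-.018):
    o=manip.get_obs(); M=Ro.from_quat(o["ee_rot"]).as_matrix()
    c,s=np.cos(yaw),np.sin(yaw); D=np.array([[c,s,0],[s,-c,0],[0,0,-1.]])
    print("t",round(o["clock"],2),"pos",np.round(o["position"],4),"q",np.round(o["joint_pos"],2),"f",np.round(o["ft_force"],1),"w",round(o["grip_width"],3),"gf",np.round(o["grasp_force"],1))
    print("shift units",np.round(M.T@(np.array(target)-o["position"])/.75,4),"turn units",np.round(Ro.from_matrix(M.T@D).as_rotvec()/(np.pi/4),4))
if __name__=="__main__": go([float(v) for v in sys.argv[1:4]])
E
python3 go.py .584 -.081 .23
```

```text
t 0.7 pos [ 0.4358 -0.3701  0.2461] q [ 0.79  0.22 -0.19  1.58  0.04  1.35 -0.67] f [ 0.6  0.1 -0.1] w 0.998 gf 0.0
shift units [ 0.3041 -0.3085  0.0214] turn units [-3.000e-04  4.000e-04  4.108e-01]
```

>>> move_arm([
  [[0.043,-0.044,0],[0,0,0],1],
  [[0.043,-0.044,0],[0,0,0],1],
  [[0.043,-0.044,0],[0,0,0],1],
  [[0.043,-0.044,0],[0,0,0],1],
  [[0.043,-0.044,0],[0,0,0],1],
  [[0.043,-0.044,0],[0,0,0],1],
  [[0.02,-0.02,0],[0,0,0],1],
  [[0,0,0],[0,0,0.137],1],
  [[0,0,0],[0,0,0.137],1],
  [[0,0,0],[0,0,0.137],1],
  [[0,0,0],[0,0,0],1],
  [[0,0,0],[0,0,0],1],
])

```text
clock: 1.9
position: [0.5699, -0.1059, 0.2461]
ee_rot: [1.0, -0.007, -0.0, 0.0]
ft_force: [0.2, -0.2, 0.8]
grip_width: 0.998
grasp_force: 0.0
```

```bash
python3 go.py .584 -.081 .23
python3 - <<'E'
from workcell import vision; import cv2,pickle
c=vision.camera("wrist"); pickle.dump(c,open("w1.pkl","wb")); cv2.imwrite("pics/w1.png",c["pixels"][:,:,::-1])
E
```

```text
t 1.9 pos [ 0.5699 -0.1059  0.2461] q [ 0.4   0.25 -0.36  1.55  0.09  1.36 -1.55] f [ 0.2 -0.2  0.8] w 0.998 gf 0.0
shift units [ 0.0183 -0.0335  0.0214] turn units [0.     0.0006 0.0041]
```

View pics/w1.png

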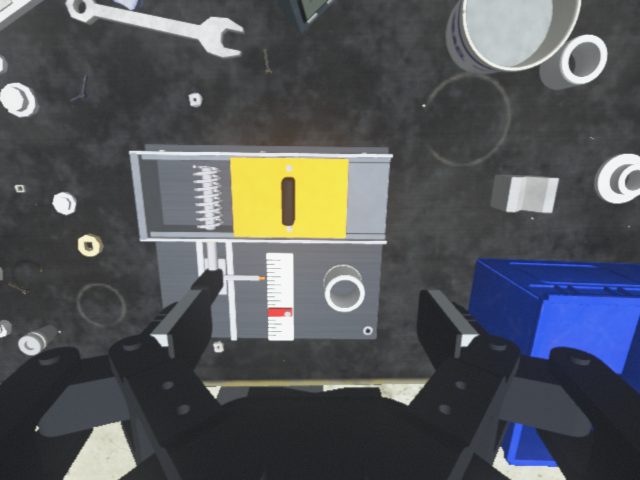

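The wrist view shows the yellow cover at cols 230–348, rows 157–238, the rib at (288,201), the red mark at (280,312), the pointer tip at (264,278) and the housing's near lip at row 240.

```bash
cat > meas.py <<'E'
from h import *
def meas(c,yb,rb,ob):
    P=c["pixels"]; Sa=cv2.cvtColor(P,cv2.COLOR_RGB2HSV)[...,1].astype(float)
    H=cv2.cvtColor(P,cv2.COLOR_RGB2HSV)[...,0]
    if yb:
        ct=big(mask(c,"yellow",yb)); w=ray(c,ct[:,0],.0505)[:,:2]
        r=cv2.minAreaRect((w*1000).astype(np.float32)); print("cover",[np.round(v,1) for v in r])
        x,y,W,h=cv2.boundingRect(ct); L=[p[0] for p in ct if x+8<p[0][0]<x+W-8]
        for nm,sel in [("far",[p for p in L if p[1]<y+h/2]),("near",[p for p in L if p[1]>y+h/2])]:
            q=ray(c,sel,.0505); vx,vy,x0,y0=cv2.fitLine((q[:,:2]*1000).astype(np.float32),cv2.DIST_HUBER,0,.01,.01).ravel(); print(nm,"yaw",-vx/vy,"x at y0",x0,y0)
    if rb:
        m=mask(c,"red",rb); r=cv2.minAreaRect((ray(c,big(m)[:,0],.026)[:,:2]*1000).astype(np.float32)); print("red",[np.round(v,1) for v in r])
    if ob:
        x0,y0,x1,y1=ob; m=np.zeros(H.shape,np.uint8); m[y0:y1,x0:x1]=((H>4)&(H<20)&(Sa>120))[y0:y1,x0:x1]
        mm=cv2.moments(m,True); print("tip",m.sum(),np.round(ray(c,(mm["m10"]/mm["m00"],mm["m01"]/mm["m00"]),.024)[0]*1000,1), cv2.boundingRect(m))
E
python3 - <<'E'
import pickle; from meas import *
c=pickle.load(open("w1.pkl","rb")); meas(c,(215,145,360,245),(262,298,298,325),(256,270,267,287))
g=cv2.cvtColor(c["pixels"],cv2.COLOR_RGB2GRAY); m=np.zeros(g.shape,np.uint8); m[165:235,270:305]=g[165:235,270:305]<70
x,y,w,h=cv2.boundingRect(big(m)); print("rib box",x,y,w,h, "top ctr",ray(c,(x+w/2-.5,y+h/2-.5),.0755), "low",ray(c,(x+w/2-.5,y+h/2-.5),.0505))
E
```

```text
cover [array([585.8, -81.4]), array([113.7,  78.3]), np.float64(88.4)]
far yaw -0.028515153 x at y0 624.1648 -91.56338
near yaw -0.028296705 x at y0 546.9574 -85.09513
red [array([450.2, -63.5]), array([25.7,  7.6]), np.float64(89.2)]
tip 15 [492.1 -45.3  24. ] (259, 277, 6, 3)
rib box 285 178 8 2 top ctr [[ 0.60749074 -0.08360206  0.0755    ]] low [[ 0.60532035 -0.08168924  0.0505    ]]
```

```bash
sed -i 's/-.018/-.028/' go.py; python3 go.py .585 -.0815 .055
```

```text
t 1.95 pos [ 0.57   -0.1059  0.2461] q [ 0.4   0.25 -0.36  1.55  0.09  1.36 -1.55] f [ 0.2 -0.   0.4] w 1.004 gf 0.0
shift units [ 0.0196 -0.0329  0.2548] turn units [-0.      0.0004  0.0164]
```

>>> move_arm([
  [[0.02,-0.033,0.02],[0,0,0.0165],1],
  [[0,0,0.055],[0,0,0],1],
  [[0,0,0.055],[0,0,0],1],
  [[0,0,0.055],[0,0,0],0.3],
  [[0,0,0.045],[0,0,0],0],
  [[0,0,0.025],[0,0,0],0],
  [[0,0,0],[0,0,0],0],
  [[0,0,0],[0,0,0],0],
], newtons=20)

```text
clock: 2.75
position: [0.5858, -0.0815, 0.0557]
ee_rot: [1.0, -0.015, 0.0, -0.0]
ft_force: [0.9, -0.3, 0.1]
grip_width: 0.5
grasp_force: 0.0
```

```bash
python3 go.py .585 -.0815 .055;  python3 - <<'E'
from workcell import vision; import cv2,pickle
c=vision.camera("wrist"); pickle.dump(c,open("w2.pkl","wb")); cv2.imwrite("pics/w2.png",c["pixels"][:,:,::-1])
E
```

```text
t 2.75 pos [ 0.5858 -0.0815  0.0557] q [ 0.35  0.44 -0.35  1.72  0.17  1.01 -1.67] f [ 0.9 -0.3  0.1] w 0.5 gf 0.0
shift units [-0.0011  0.0001  0.0009] turn units [-0.0002 -0.0005 -0.0023]
```

View pics/w2.png

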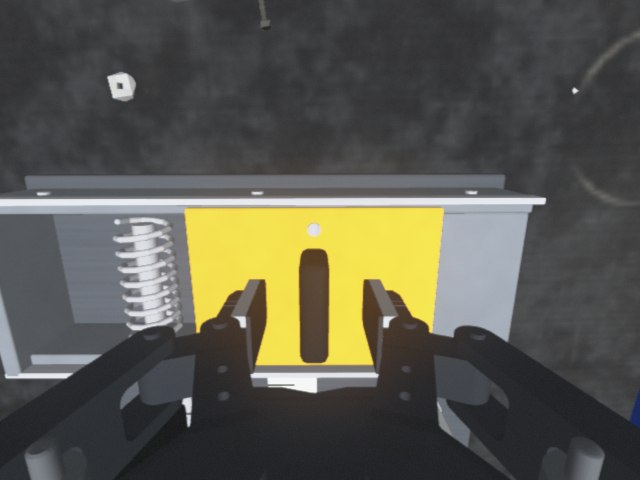

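The rib (col 314, rows 250–362) lies centred between the open pads (cols 255 and 375).

>>> move_arm([
  [[0,0,0],[0,0,0],-0.5],
  [[0,0,0],[0,0,0],-1],
  [[0,0,0],[0,0,0],-1],
  [[0,0,0],[0,0,0],-1],
  [[0,0,0],[0,0,0],-1],
  [[0,0,0],[0,0,0],-1],
  [[0,0,0],[0,0,0],-1],
], newtons=20)

```text
clock: 3.5
position: [0.5862, -0.0816, 0.0563]
ee_rot: [1.0, -0.015, 0.001, 0.0]
ft_force: [-1.2, -0.6, 6.6]
grip_width: 0.135
grasp_force: 25.4
```

>>> move_arm([
  [[0,-0.006,0],[0,0,0],-1],
  [[0,-0.012,0],[0,0,0],-1],
  [[0,-0.012,0],[0,0,0],-1],
  [[0,-0.012,0],[0,0,0],-1],
  [[0,-0.012,0],[0,0,0],-1],
  [[0,-0.012,0],[0,0,0],-1],
  [[0,-0.012,0],[0,0,0],-1],
  [[0,-0.012,0],[0,0,0],-1],
  [[0,-0.012,0],[0,0,0],-1],
  [[0,-0.012,0],[0,0,0],-1],
  [[0,0,0],[0,0,0],-1],
])

```text
clock: 4.6
position: [0.5886, 0.0049, 0.0563]
ee_rot: [1.0, -0.015, 0.001, 0.0]
ft_force: [-3.8, 0.7, 7.4]
grip_width: 0.138
grasp_force: 25.6
```

>>> move_arm([
  [[0,-0.003,0],[0,0,0],-1],
  [[0,-0.003,0],[0,0,0],-1],
  [[0,0,0],[0,0,0],-1],
])

```text
clock: 4.9
position: [0.5886, 0.0053, 0.0563]
ee_rot: [1.0, -0.017, 0.0, 0.002]
ft_force: [-5.0, -8.5, 10.7]
grip_width: 0.132
grasp_force: 26.0
```

>>> move_arm([
  [[0,-0.003,0],[0,0,0],-1],
  [[0,0,0],[0,0,0],-1],
  [[0,0,0],[0,0,0],-1],
])

```text
clock: 5.2
position: [0.5886, 0.0054, 0.0563]
ee_rot: [1.0, -0.017, 0.0, 0.003]
ft_force: [-5.6, -14.5, 11.5]
grip_width: 0.129
grasp_force: 26.4
```

>>> move_arm([
  [[0,0.006,0],[0,0,0],0],
  [[0,0.003,0],[0,0,0],0],
  [[0,0,0],[0,0,0],0.5],
  [[0,0,-0.02],[0,0,0],1],
  [[0,0,-0.05],[0,0,0],1],
  [[-0.03,0,-0.05],[0,0,0],1],
  [[-0.04,0,-0.05],[0,0,0],1],
  [[-0.05,0,-0.02],[0,0,0],1],
  [[-0.05,0,0],[0,0,0],1],
  [[0,0,0],[0,0,0],1],
  [[0,0,0],[0,0,0],1],
])

```text
clock: 6.3
position: [0.4608, 0.0082, 0.1989]
ee_rot: [1.0, -0.015, 0.001, 0.0]
ft_force: [0.2, -0.1, 0.2]
grip_width: 0.996
grasp_force: 0.0
```

```bash
python3 go.py .494 .008 .041;  python3 - <<'E'
from workcell import vision; import cv2,pickle
c=vision.camera("wrist"); pickle.dump(c,open("w3.pkl","wb")); cv2.imwrite("pics/w3.png",c["pixels"][:,:,::-1])
E
```

```text
t 6.3 pos [0.4608 0.0082 0.1989] q [ 0.31  0.01 -0.43  1.9   0.01  1.23 -1.72] f [ 0.2 -0.1  0.2] w 0.996 gf 0.0
shift units [ 0.0438 -0.0012  0.2106] turn units [ 0.001  -0.0029 -0.003 ]
```

View pics/w3.png

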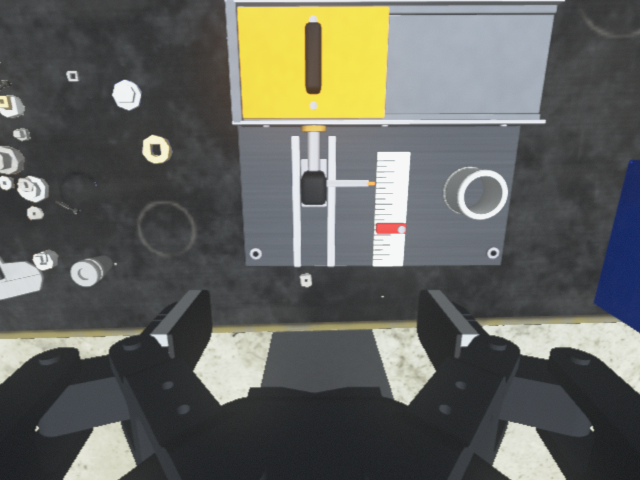

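The cover now reaches the left end stop (left edge at col 238, against the housing end), so the compartment is closed. The pull grip is at about (314,188), the pointer tip at (372,184) and the red mark at (390,229).

Run:
```python
import pickle; from meas import *
c=pickle.load(open("w3.pkl","rb")); meas(c,(230,0,395,125),(370,215,412,240),(366,178,379,190))
g=cv2.cvtColor(c["pixels"],cv2.COLOR_RGB2GRAY); m=np.zeros(g.shape,np.uint8); m[160:215,296:330]=g[160:215,296:330]<45
x,y,w,h=cv2.boundingRect(big(m)); print("grip box",x,y,w,h)
for z in (.078,): print(np.round(ray(c,[(x,y),(x+w-1,y),(x+w/2-.5,y),(x+w/2-.5,y+h-1)],z)*1000,1))
```

```text
cover [array([587.5,   5.1]), array([113.6,  78.3]), np.float64(88.3)]
far yaw -0.030827701 x at y0 626.01746 -14.382636
near yaw -0.021479884 x at y0 548.9464 10.012244
red [array([449.9, -64.2]), array([26.5,  7.7]), np.float64(88.3)]
tip 14 [492.3 -45.7  24. ] (368, 182, 7, 3)Traceback (most recent call last):
  File "<stdin>", line 4, in <module>
  File "h.py", line 14, in big
    cs,_=cv2.findContours(m,cv2.RETR_EXTERNAL,cv2.CHAIN_APPROX_NONE); return max(cs,key=cv2.contourArea)
                                                                             ~~~^^^^^^^^^^^^^^^^^^^^^^^^
ValueError: max() iterable argument is empty
```

>>> move_arm([
  [[0.044,-0.001,0.02],[0,0,0],1],
  [[0,0,0.05],[0,0,0],1],
  [[0,0,0.05],[0,0,0],1],
  [[0,0,0.05],[0,0,0],0.5],
  [[0,0,0.03],[0,0,0],0],
  [[0,0,0.01],[0,0,0],0],
  [[0,0,0],[0,0,0],0],
  [[0,0,0],[0,0,0],0],
], newtons=80)

```text
clock: 7.15
position: [0.4949, 0.0079, 0.0412]
ee_rot: [1.0, -0.015, 0.001, -0.0]
ft_force: [-0.6, 0.0, 1.4]
grip_width: 0.502
grasp_force: 0.0
```

```bash
python3 go.py .494 .008 .041;  python3 - <<'E'
from workcell import vision; import cv2,pickle
c=vision.camera("wrist"); pickle.dump(c,open("w4.pkl","wb")); cv2.imwrite("pics/w4.png",c["pixels"][:,:,::-1])
E
```

```text
t 7.15 pos [0.4949 0.0079 0.0412] q [ 0.27  0.28 -0.42  1.98  0.14  0.91 -1.83] f [-0.6  0.   1.4] w 0.502 gf 0.0
shift units [-0.0012 -0.0001  0.0002] turn units [-0.0004 -0.002  -0.0038]
```

View pics/w4.png

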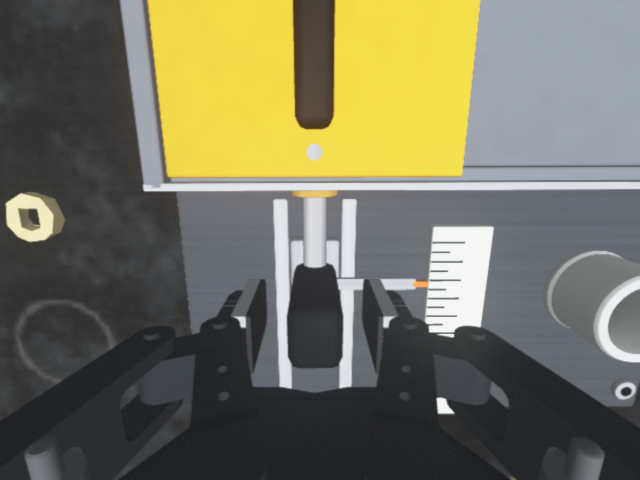

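The pull grip (col 315) stands centred between the pads; the pointer is at rest at (420,284).

>>> move_arm([
  [[0,0,0],[0,0,0],-0.3],
  [[0,0,0],[0,0,0],-1],
  [[0,0,0],[0,0,0],-1],
  [[0,0,0],[0,0,0],-1],
  [[0,0,0],[0,0,0],-1],
  [[0,0,0],[0,0,0],-1],
], newtons=80)

```text
clock: 7.8
position: [0.4945, 0.0077, 0.0412]
ee_rot: [1.0, -0.015, 0.001, 0.0]
ft_force: [-1.4, 0.5, 6.0]
grip_width: 0.223
grasp_force: 77.8
```

>>> move_arm([
  [[-0.003,0,0],[0,0,0],-1],
  [[-0.006,0,0],[0,0,0],-1],
  [[-0.008,0,0],[0,0,0],-1],
  [[-0.008,0,0],[0,0,0],-1],
  [[-0.008,0,0],[0,0,0],-1],
  [[-0.008,0,0],[0,0,0],-1],
  [[-0.008,0,0],[0,0,0],-1],
  [[-0.005,0,0],[0,0,0],-1],
  [[-0.001,0,0],[0,0,0],-1],
  [[0,0,0],[0,0,0],-1],
  [[0,0,0],[0,0,0],-1],
])

```text
clock: 8.9
position: [0.4548, 0.0088, 0.0412]
ee_rot: [1.0, -0.016, 0.003, -0.0]
ft_force: [9.8, -1.6, -1.1]
grip_width: 0.224
grasp_force: 78.1
```

Run:
```python
from workcell import vision,manip; import cv2,pickle
from meas import *
o=manip.get_obs(); print(o["clock"],o["position"],o["ft_force"],o["grip_width"],o["grasp_force"])
for n in("wrist","scene","top"):
    c=vision.camera(n); pickle.dump(c,open(f"{n}5.pkl","wb")); P=c["pixels"][:,:,::-1]
    if n=="wrist": a=cv2.resize(P,(480,360))
    if n=="scene": b=cv2.resize(P[230:350,240:400],None,fx=2,fy=2,interpolation=2); b=cv2.resize(b,(320,240)); b=cv2.copyMakeBorder(b,0,120,0,0,0)
cv2.imwrite("pics/f5.png",np.hstack([a,b]))
```

```text
8.9 [0.45484667 0.00882306 0.04123962] [ 9.7946478  -1.56253986 -1.08653108] 0.22368979145186052 78.08405041694641
```

View pics/f5.png

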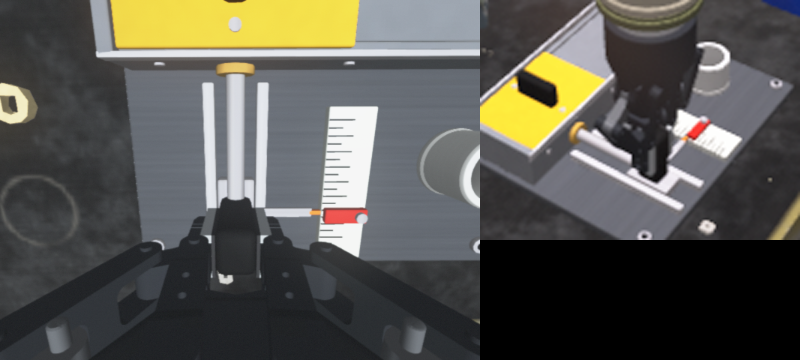

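The grip is held and drawn out. The orange tip at (315,212) stands just short of the red mark's centre at (345,215), and the cover is still home.

Run:
```python
import pickle; from meas import *
c=pickle.load(open("wrist5.pkl","rb")); meas(c,None,(425,265,495,305),(408,275,430,292))
```

```text
red [array([449.9, -64.1]), array([27.6,  9.4]), np.float64(89.9)]
tip 78 [452.6 -44.5  24. ] (413, 280, 14, 7)
```

>>> move_arm([
  [[-0.002,0,0],[0,0,0],-1],
  [[0,0,0],[0,0,0],-1],
  [[0,0,0],[0,0,0],-1],
  [[0,0,0],[0,0,0],-1],
])

```text
clock: 9.45
position: [0.4535, 0.0089, 0.0413]
ee_rot: [1.0, -0.016, 0.003, -0.0]
ft_force: [9.0, -1.4, -1.6]
grip_width: 0.225
grasp_force: 78.2
```

Run:
```python
import pickle; from workcell import vision; from meas import *
c=vision.camera("wrist"); meas(c,None,(425,255,495,305),(408,270,430,297))
```

```text
red [array([449.9, -64. ]), array([27.4,  9. ]), np.float64(88.2)]
tip 73 [451.2 -44.8  24. ] (415, 280, 12, 7)
```

>>> move_arm([
  [[-0.001,0,0],[0,0,0],-1],
  [[0,0,0],[0,0,0],-1],
  [[0,0,0],[0,0,0],-1],
  [[0,0,0],[0,0,0],-1],
  [[0,0,0],[0,0,0],-1],
  [[0,0,0],[0,0,0],-1],
  [[0,0,0],[0,0,0],-1],
  [[0,0,0],[0,0,0],-1],
])

```text
clock: 10.3
position: [0.4527, 0.0089, 0.0412]
ee_rot: [1.0, -0.016, 0.003, -0.0]
ft_force: [10.1, -0.9, -2.1]
grip_width: 0.225
grasp_force: 78.2
```

Run:
```python
from workcell import vision,order; from meas import *
c=vision.camera("wrist"); meas(c,None,(425,255,495,305),(408,270,430,297)); print(order.hand_in())
```

```text
red [array([449.9, -64.1]), array([27.6,  9.5]), np.float64(88.2)]
tip 73 [450.4 -44.8  24. ] (415, 280, 12, 7)
the job is handed in; nothing more can be done
None
```

The guard cover is home against its stop, and the pull grip is held with its pointer within about 1 mm of the red mark; the job was handed in at about 10 s, and hand-in returned no verdict.

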